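# Set a roller drive by four dial clicks

## Task

Set the drive of the roller in the clamp: with a fingertip against the white rib, push the green dial round clockwise (seen from above) by exactly four clicks, without pinching the rib or going past the fourth, and let the dial rest there. Only then press the red button on the green dial's box fully down and let it go, to store the setting. Leave the amber dial and its button alone, and the loose parts and tools where they lie.

Things in the scene. Friction and masses are not known exactly. Their poses are not given: they have to be found in the camera images.
- green_unit: Grey drive-setting box with the green dial (the one to set), fixed to the bench, 150 x 210 x 40 mm (x, y, z of its own frame); origin at the centre of its underside, z up. On its top stand the dial (axis at x 0, y -35 mm) and a red button (x -35, y +68 mm). It has one white tick on its top per click, 51 to 59 mm from the dial axis.
- green_axis (a point): Centre of the top face of the green dial, on its vertical axis, 60 mm above the bench. The dial is a disc of 94 mm diameter, its top face level and free but for the rib. The point's x axis points along the rib, outward; it turns with the dial.
- green_rib (a point): Middle of the white upright rib on top of the green dial, 30 mm from the axis and 72.5 mm above the bench. The rib is radial: it runs from 14 to 46 mm from the axis, is 10 mm thick and stands 25 mm above the dial's top face (60 to 85 mm above the bench). It is the only thing standing on the dial. With the dial as found it points along the box's +x.
- green_dial (a joint): Angle of the green dial in rad: 0 as found, grows clockwise seen from above. 16 clicks a turn, one every 0.3927 rad (22.5 degrees); rests at 0, 0.3927, 0.7854, ... Between two rests it resists with up to about 0.13 N m (about 4 N at the rib), then past half-way springs forward by itself into the next rest and stays there.
- green_button_top (a point): Top centre of the round red push button (28 mm diameter) on the green box; pressed straight down 6 mm against a spring (5 N when fully down).
- green_button (a joint): Travel of the green box's button in m: 0 released, 0.006 fully pressed; springs back.
- amber_unit: Grey drive-setting box with the amber dial (another drive's, to be left alone), fixed to the bench, 150 x 210 x 40 mm (x, y, z of its own frame); origin at the centre of its underside, z up. On its top stand the dial (axis at x 0, y -35 mm) and a red button (x -35, y +68 mm). It has one white tick on its top per click, 51 to 59 mm from the dial axis.
- amber_axis (a point): Centre of the top face of the amber dial, on its vertical axis, 60 mm above the bench. The dial is a disc of 94 mm diameter, its top face level and free but for the rib. The point's x axis points along the rib, outward; it turns with the dial.
- amber_rib (a point): Middle of the white upright rib on top of the amber dial, 30 mm from the axis and 72.5 mm above the bench. The rib is radial: it runs from 14 to 46 mm from the axis, is 10 mm thick and stands 25 mm above the dial's top face (60 to 85 mm above the bench). It is the only thing standing on the dial. With the dial as found it points along the box's +x.
- amber_dial (a joint): Angle of the amber dial in rad: 0 as found, grows clockwise seen from above. 16 clicks a turn, one every 0.3927 rad (22.5 degrees); rests at 0, 0.3927, 0.7854, ... Between two rests it resists with up to about 0.13 N m (about 4 N at the rib), then past half-way springs forward by itself into the next rest and stays there.
- amber_button_top (a point): Top centre of the round red push button (28 mm diameter) on the amber box; pressed straight down 6 mm against a spring (5 N when fully down).
- amber_button (a joint): Travel of the amber box's button in m: 0 released, 0.006 fully pressed; springs back.
- bracket: Loose blue anodized end bracket (L shape, 50 x 70 x 50 mm), on the bench between the two boxes, nearer the robot; leave it where it is. Origin at its underside (or middle of its length for tools).
- pulley: Loose green O-band pulley (50 mm across, 18 mm high), on the bench between the two boxes; leave it where it is. Origin at its underside (or middle of its length for tools).
- flange: Loose black bearing flange (40 mm across, 14 mm high), lying on top of the green box, in the corner 40 mm along +x and 72 mm along +y from the box's centre; leave it where it is. Origin at its underside (or middle of its length for tools).
- axle: Loose stainless hex axle (200 mm long, 11 mm across flats), lying along y on the bench behind the boxes, in front of the fixed roller fixture (its roller top 92 mm high, the clamp handle beyond it 210 mm); leave it where it is. Origin at its underside (or middle of its length for tools).
- spanner: Loose open-ended spanner, on the bench to the right; leave it where it is. Origin at its underside (or middle of its length for tools).
- driver: Loose screwdriver, on the bench to the left; leave it where it is. Origin at its underside (or middle of its length for tools).

How it is judged (in metres and radians):
On the way, in this order (a step that is already met when the one before it is completed fails the run):
1. the green dial stands at the fourth click (value of joint green_dial between 1.4508 and 1.6908 rad), for 0.3 s.
2. the green box's button is pressed fully down (all of step 1 and value of joint green_button above 0.0048 m), for 0.1 s.
At the end, for the whole second after the job is handed in: The green dial rests at the fourth click clockwise from its start (1.571 rad, within 0.12), its button has been pressed and is up again, the amber dial and button are as found, and no loose part has moved more than 20 mm (all of step 1 and value of joint each of green_button, amber_button below 0.002 m and velocity of joint green_dial between -0.1 and 0.1 rad/s and value of joint amber_dial between -0.12 and 0.12 rad and distance of each of bracket, pulley, flange, axle, spanner, driver from where it was at the start of the episode below 0.02 m); the robot touches nothing.
It fails at once if the green dial is pushed past its fourth click (half-way to the fifth) or turned the wrong way by a click (value of joint green_dial above 1.76715 rad or value of joint green_dial below -0.19635 rad).
It fails at once if the green box's button is pressed before the dial has reached the fourth click (value of joint green_button above 0.003 m and value of joint green_dial below 1.37445 rad).
It fails at once if the amber dial is turned by a click or the amber box's button is pressed (value of joint amber_dial above 0.19635 rad or value of joint amber_dial below -0.19635 rad or value of joint amber_button above 0.003 m).
It fails at once if the rib is pinched: pressed from both sides at once (contact force between the fingers and green_dial_c1 above 8 N and contact force between the fingers and green_dial_c2 above 8 N).
It fails at once if a loose part or tool is lifted or moved more than 20 mm (distance of any of bracket, pulley, flange, axle, spanner, driver from where it was at the start of the episode above 0.02 m).
It also fails if it takes over 48 s, if anything falls off the work surface, if the arm or the gripper's body presses on something with over 40 N, if the wrist force passes 120 N, or if a joint passes its speed limit or range.

## Robot

A 6-joint arm with a two-finger parallel gripper is mounted at the origin on the work surface. World frame = base frame: x ahead of the robot, y to its left, z up, the work surface at z = 0. Lengths are in mm, angles in degrees, forces in N, time in s.
With the tool pointing down it reaches from about 250 to 725 mm from the base axis. Payload 9.7 kg.
Tool frame: the origin (TCP) lies at the very end of the fingers, on their centre line; the grasp point (between the pads) lies 19 mm behind it; z points along the fingers, y is the direction in which the jaws open and shut (so a half turn about z gives the same grasp; the last joint's range is limited). The gripper opens to 85 mm and grips with 20 to 120 N. Pads are 22 mm wide; open, the fingers measure 114 mm over their backs; the gripper's body (76 mm by 85 mm) begins 54 mm behind the grasp point. The pads swing forward as they close: fully open they stand 13 mm farther back than shut.
Start: joints at [-72.88, 4.979, 10.078, 95.1, 0, 90], TCP at [161.903, -525.628, 231.284] pointing down, gripper open.
Joint ranges: [-179.16, 179.16], [-48.56, 103.87], [-65.8, 70.77], [-126.05, 130.52], [-82.76, 87.17], [-180, 180]. Speed limits (degrees/s): [127.2, 127.2, 147.25, 180, 180, 180].

## Interface

Orientations are given as a 3x3 rotation matrix whose columns are the frame's x, y, z axes.
In Python, from bench import bot gives the robot as it stands. The module is installed in compiled form; this text tells all that it offers.
- The arm moves only by the tool play_rows, never from a script. Its argument "increments" is a list of rows, each an object of numbers: "tx", "ty", "tz": the shift along the tool's x, y, z in cm; "turn": the turn about the tool's z in degrees; "jaw": the gripper command: -1 is fully open, 1 is shut, values between are in proportion. In form: [{"tx": .., "ty": .., "tz": .., "turn": .., "jaw": ..}, ...]. A call has exactly 10 rows; each row is the pose to reach, as a shift and turn from the pose commanded when the call began, along the tool's axes at that moment; what a row does not reach only later rows make up. A row lasts 1/10 s, in which the tool goes at most 50 mm and 8.59 degrees, less where a joint would pass 70% of its speed; a pose out of reach is approached as far as the arm can. A call with a gripper value outside its range is refused whole. The fingers move at their own pace and stop on an object; "squeeze" is the grip in N (left out, the last holds). Time passes only in rows, so rows that repeat a pose let the fingers close, or fill a call up. It gives the time, the measured TCP pose, the force and the opening at its end, in the units of the state.
- bot.get_obs(): the state, without advancing time (a new reading comes with each control period).
- bot.grab_frame(name): name is "scene" or "top" or "wrist"; returns a dict with "img" (400x640x3 uint8, blue, green, red), "fov_y" (degrees; the focal length in pixels is half the picture's height over the tangent of half this angle, whatever the lens; pixels are square), "cx", "cy" (the principal point, pixels), "dist" ([k1, k2, p1, p2, k3] as OpenCV has them; the pictures are not rectified), "world_from_camera" (4x4, takes a point from camera to world coordinates); the wrist camera has in their place "tool_from_camera" (4x4, takes a point from camera to tool coordinates, whose origin is the TCP and whose axes are the flange's). Camera axes: x right, y down, z forward; pixel columns grow to the right and rows downward; lengths in mm; the calibration is good to about 2 mm. A picture is of the moment at which its call begins: read the wrist's pose just before it. There is no depth.
- bot.hand_in(): hands the job in, once; it reports no verdict.
Trained networks look in the newest picture that a camera, given by its name, has taken for a name from the list of things; names that differ only in an ending like _2 or _b are one class to them, and where a whole thing is asked for, a point or a joint stands for the part that bears it (a point fixed in the world has none). Each returns a list of dicts, best first, with "confidence" (0 to 1); they miss things now and then, are a little off and sometimes report something else, mostly with a low value. They report only what shows in the picture. A call takes as long as a camera call.
- bot.regions_of(camera, query): "region" (400x640 bool, what is visible of it) and "rect" ([left, top, width, height] in pixels, round what is visible of it).
The state is a dict: "clock": time; "q": joint angles; "joint_vel": joint speeds; "tau": joint torques, N m; "tcp_pos": TCP position; "tcp_rot": TCP orientation; "force": force on the tool from outside, world axes, zero at the start; "moment": the same for the moment, N m; "opening": finger opening in mm.
Only numpy, scipy, OpenCV 4.12 (cv2) and the standard library are available. Lean on these libraries where they do the work, as an engineer would, in place of code of your own. Each camera call takes 0.05 s, during which the arm holds its last target.

## Working session

There is one attempt and no reset: what is moved stays moved. The work goes in short steps, Python scripts to look and compute and a tool call to move; the robot and the scene stay as the last step left them, time stands still between calls to the robot, and variables do not carry over. Pictures are saved under pics/ and viewed, and the job is handed in when it is done.

Besides the shell and the picture viewer there is one more tool, called after "Call:" by a JSON object that holds its "name" and its "arguments". play_rows: Moves the arm, as the interface text tells. Its arguments: {"type":"object","properties":{"increments":{"type":"array"},"squeeze":{"type":"number"}},"required":["increments"]}

```bash
mkdir -p pics
python3 - <<'E'
from bench import bot
import cv2
o=bot.get_obs();print({k:o[k] for k in('clock','tcp_pos','tcp_rot','force','opening')})
for n in('top','scene'):
    f=bot.grab_frame(n);cv2.imwrite(f'pics/{n}0.png',f['img']);print(n,f['fov_y'],f['cx'],f['cy'],f['dist'],f['world_from_camera'])
    for q in('green_unit','green_rib','green_button_top','amber_unit','green_axis','amber_axis'):
        for r in bot.regions_of(n,q)[:3]:print(n,q,r['confidence'],r['rect'])
E
```

```text
{'clock': 0.0, 'tcp_pos': array([ 161.8457379 , -525.38303091,  230.57947   ]), 'tcp_rot': array([[ 9.55688918e-01,  2.94378227e-01, -3.88376419e-04],
       [ 2.94378483e-01, -9.55688011e-01,  1.31660141e-03],
       [ 1.64121004e-05, -1.37259103e-03, -9.99999058e-01]]), 'force': array([-0.69578736,  0.20247296, -0.97067685]), 'opening': 85.4677699112365}
top 43.15676130831462 322.50491597752927 206.89068933291867 [0.05601552 0.         0.         0.         0.        ] [[-8.81474280e-03 -9.96865169e-01  7.86265592e-02  4.69315380e+02]
 [-9.99887203e-01  7.83057584e-03 -1.28165371e-02  1.49179292e+01]
 [ 1.21606682e-02 -7.87306648e-02 -9.96821750e-01  1.42102791e+03]
 [ 0.00000000e+00  0.00000000e+00  0.00000000e+00  1.00000000e+00]]
top green_unit 0.79 [213.2, 159.6, 87.0, 70.7]
top green_unit 0.61 [248.8, 172.7, 37.4, 36.5]
top green_rib 0.85 [250.2, 173.5, 34.9, 32.2]
top green_button_top 0.58 [225.0, 207.9, 11.8, 10.6]
top amber_unit 0.76 [353.3, 169.9, 80.9, 64.1]
top green_axis 0.84 [251.2, 171.5, 33.9, 37.8]
top amber_axis 0.64 [389.7, 178.9, 39.2, 40.1]
scene 55.11859587951813 317.24568468129837 199.3552341745539 [-0.04306074  0.          0.          0.          0.        ] [[-7.87895046e-01  4.23327470e-01 -4.47230645e-01  1.19324414e+03]
 [ 6.15803457e-01  5.44848875e-01 -5.69144802e-01  7.41668246e+02]
 [ 2.73848419e-03 -7.23832547e-01 -6.89970249e-01  9.61526034e+02]
 [ 0.00000000e+00  0.00000000e+00  0.00000000e+00  1.00000000e+00]]
scene green_unit 0.97 [310.3, 212.7, 77.8, 63.1]
scene green_rib 0.59 [332.8, 217.0, 27.1, 26.5]
scene green_button_top 0.57 [376.1, 236.1, 3.7, 4.6]
scene amber_unit 0.88 [256.6, 157.8, 64.9, 44.1]
scene amber_unit 0.41 [370.9, 236.0, 6.8, 7.2]
scene amber_axis 0.88 [273.3, 154.8, 24.8, 20.7]
```

Run:
```python
import cv2
a=cv2.imread('pics/top0.png');cv2.imwrite('pics/top0c.png',cv2.resize(a[140:250,190:450],None,fx=3,fy=3,interpolation=cv2.INTER_CUBIC))
```

```text
(no output)
```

View pics/top0.png

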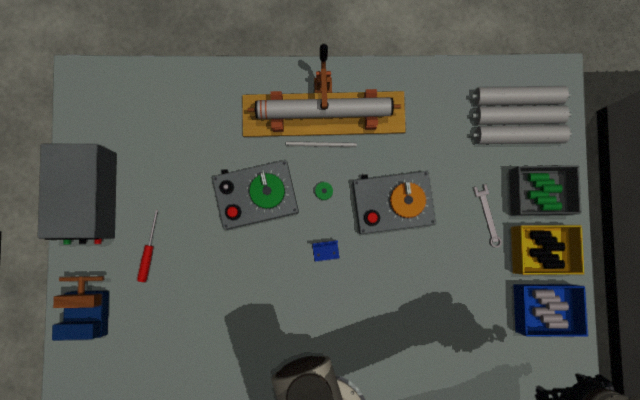

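View pics/scene0.png

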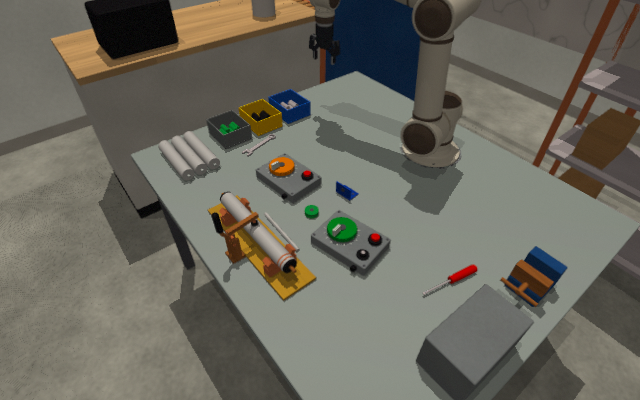

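```bash
sleep 1
```

```text
(no output)
```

View pics/top0c.png

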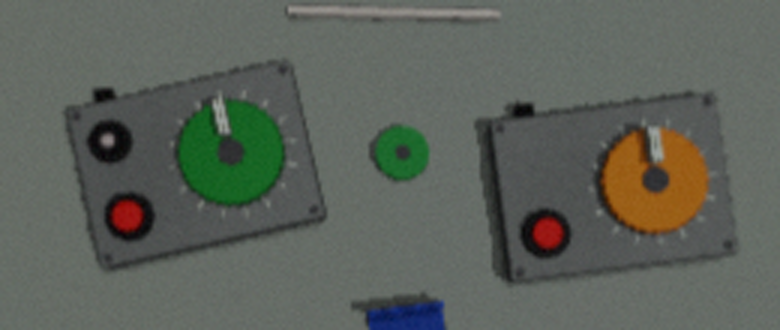

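The top view shows the green box at the left, with its dial at about (267,191), the rib pointing up and slightly left, the red button at (232,212) and the flange at (226,187). The amber box is to the right, with its dial at (408,200). Next I'll fit the box pose.

```bash
cat > h.py <<'E'
import numpy as np,cv2
from scipy.optimize import least_squares
def K(f):
    F=200/np.tan(np.radians(f['fov_y']/2)); return np.array([[F,0,f['cx']],[0,F,f['cy']],[0,0,1]])
def proj(f,W,P):
    T=np.linalg.inv(W); return cv2.projectPoints(np.array(P,float),cv2.Rodrigues(T[:3,:3])[0],T[:3,3],K(f),np.array(f['dist']))[0][:,0]
def box(x,y,a,p):
    c,s=np.cos(a),np.sin(a);p=np.array(p,float);return np.c_[x+c*p[:,0]-s*p[:,1],y+s*p[:,0]+c*p[:,1],p[:,2]]
def centroid(m):
    n,l,s,c=cv2.connectedComponentsWithStats(m.astype(np.uint8));i=1+np.argmax(s[1:,4]);return c[i],s[i]
def fit(f,W,pts,uv,x0):
    r=least_squares(lambda v:(proj(f,W,box(v[0],v[1],v[2],pts))-uv).ravel(),x0,x_scale=[10,10,.1],loss='soft_l1');return r
E
python3 - <<'E'
from h import *
from bench import bot
f=bot.grab_frame('top');im=f['img'].astype(int);W=f['world_from_camera']
b,g,r=im[...,0],im[...,1],im[...,2]
roi=np.zeros(b.shape,bool);roi[150:235,205:305]=1
R,_=centroid((r>100)&(g<60)&roi);G,st=centroid((g>r+40)&(g>b+30)&roi);print(R,G,st)
m=((g>r+40)&(g>b+30)&roi).astype(np.uint8);n,l,s,c=cv2.connectedComponentsWithStats(m);i=1+np.argmax(s[1:,4])
hull=cv2.convexHull(np.argwhere(l==i)[:,::-1].astype(np.int32));e=cv2.fitEllipse(hull);print(e)
D=np.array(e[0])
c4=np.array([(290,62),(325,215),(105,268),(68,107)])/3+[190,140]
pts=[(0,-35,60),(-35,68,50),(40,72,54),(75,-105,40),(-75,-105,40),(-75,105,40),(75,105,40)]
uv=np.r_[[D],[R],[[190+111/3,140+141/3]],c4]
s=fit(f,W,pts,uv,[450,120,.2]);x,y,a=s.x;print(x,y,np.degrees(a),(proj(f,W,box(x,y,a,pts))-uv).round(1))
print(box(x,y,a,[(0,-35,60),(-35,68,50)]))
E
```

```text
[231.97333333 211.44      ] [266.85171569 191.27818627] [250 174  35  34 816]
((266.609130859375, 190.46139526367188), (34.259971618652344, 34.637107849121094), 81.60941314697266)
614.510002390524 180.31921088445833 12.357267333157194 [[ 0.7  0.1]
 [ 1.2  0.5]
 [-1.4 -1.8]
 [ 0.3 -1.3]
 [ 0.6  0.7]
 [-1.5  0.2]
 [-0.7  0.4]]
[[622.0002418  146.13008522  60.        ]
 [565.76841159 239.25355848  50.        ]]
```

Call:
{"name": "play_rows", "arguments": {"increments": [{"tx": 2, "ty": -1.6, "turn": -5, "jaw": 1}, {"tx": 6, "ty": -4.8, "turn": -12, "jaw": 1}, {"tx": 10, "ty": -8, "turn": -20, "jaw": 1}, {"tx": 14, "ty": -11.2, "turn": -28, "jaw": 1}, {"tx": 18, "ty": -14.4, "turn": -36, "jaw": 1}, {"tx": 22, "ty": -17.5, "turn": -44, "jaw": 1}, {"tx": 26, "ty": -20.7, "turn": -52, "jaw": 1}, {"tx": 30, "ty": -24, "turn": -60, "jaw": 1}, {"tx": 34, "ty": -27, "turn": -68, "jaw": 1}, {"tx": 38, "ty": -30.3, "turn": -76, "jaw": 1}], "squeeze": 20}}

```text
$.increments[0]: bad value
```

```bash
cat > t.py <<'E'
import sys
from h import *
from bench import bot
def to(x,y,yaw):
    o=bot.get_obs();R=o['tcp_rot'];d=np.array([x,y,0])-[*o['tcp_pos'][:2],0]
    cy=np.degrees(np.arctan2(R[1,0],R[0,0]))
    print('clk',o['clock'],'pos',o['tcp_pos'].round(1),'yaw',cy.round(1),'q',np.round(o['q'],1),'F',o['force'].round(1),'op',round(o['opening'],1))
    print('tx,ty cm',(R.T@d/10).round(2)[:2],'turn(cw)',round(cy-yaw,1))
if __name__=='__main__': to(*map(float,sys.argv[1:4]))
E
python3 t.py 645 182 -77.6
```

```text
clk 0.75 pos [ 161.9 -525.6  231.3] yaw 17.1 q [-72.9   5.   10.1  95.1   0.   90. ] F [ 0.2 -0.  -0. ] op 85.0
tx,ty cm [ 67.  -53.4] turn(cw) 94.7
```

Call:
{"name": "play_rows", "arguments": {"increments": [{"tx": 2, "ty": -1.6, "tz": 0, "turn": -5, "jaw": 1}, {"tx": 6, "ty": -4.8, "tz": 0, "turn": -12, "jaw": 1}, {"tx": 10, "ty": -8, "tz": 0, "turn": -20, "jaw": 1}, {"tx": 14, "ty": -11.2, "tz": 0, "turn": -28, "jaw": 1}, {"tx": 18, "ty": -14.4, "tz": 0, "turn": -36, "jaw": 1}, {"tx": 22, "ty": -17.5, "tz": 0, "turn": -44, "jaw": 1}, {"tx": 26, "ty": -20.7, "tz": 0, "turn": -52, "jaw": 1}, {"tx": 30, "ty": -24, "tz": 0, "turn": -60, "jaw": 1}, {"tx": 34, "ty": -27, "tz": 0, "turn": -68, "jaw": 1}, {"tx": 38, "ty": -30.3, "tz": 0, "turn": -76, "jaw": 1}], "squeeze": 20}}

```text
clock: 1.75
tcp_pos: [430.9, -130.9, 231.6]
tcp_rot: [[-0.06, 0.998, 0.001], [0.998, 0.06, -0.0], [-0.0, 0.001, -1.0]]
force: [0.4, -1.1, 0.4]
opening: -0.4
```

```bash
python3 t.py 645 182 -77.6
```

```text
clk 1.75 pos [ 430.9 -130.9  231.6] yaw 93.5 q [-16.9  -8.6  -3.1  95.4  -0.   69.6] F [ 0.4 -1.1  0.4] op -0.4
tx,ty cm [29.95 23.25] turn(cw) 171.1
```

Call:
{"name": "play_rows", "arguments": {"increments": [{"tx": 3.5, "ty": 2.7, "tz": 0, "turn": -8, "jaw": 1}, {"tx": 7, "ty": 5.4, "tz": 0, "turn": -16, "jaw": 1}, {"tx": 10.5, "ty": 8.1, "tz": 0, "turn": -24, "jaw": 1}, {"tx": 14, "ty": 10.8, "tz": 0, "turn": -32, "jaw": 1}, {"tx": 17.5, "ty": 13.5, "tz": 0, "turn": -40, "jaw": 1}, {"tx": 21, "ty": 16.3, "tz": 0, "turn": -48, "jaw": 1}, {"tx": 24, "ty": 18.6, "tz": 0, "turn": -56, "jaw": 1}, {"tx": 27, "ty": 21, "tz": 0, "turn": -64, "jaw": 1}, {"tx": 29, "ty": 22.5, "tz": 0, "turn": -72, "jaw": 1}, {"tx": 30, "ty": 23.2, "tz": 0, "turn": -80, "jaw": 1}]}}

```text
clock: 2.75
tcp_pos: [646.2, 181.4, 230.1]
tcp_rot: [[-0.994, 0.113, -0.001], [0.113, 0.994, -0.0], [0.001, -0.0, -1.0]]
force: [-0.6, 0.2, -0.2]
opening: -0.2
```

```bash
python3 t.py 645 182 -77.6
```

```text
clk 2.75 pos [646.2 181.4 230.1] yaw 173.5 q [15.7 23.  31.5 98.6  0.  22.1] F [-0.6  0.2 -0.2] op -0.2
tx,ty cm [0.13 0.05] turn(cw) 251.1
```

Remaining turn is -108.9°. I'll do -80° of it now.

Call:
{"name": "play_rows", "arguments": {"increments": [{"tx": 0, "ty": 0, "tz": 0, "turn": -8, "jaw": 1}, {"tx": 0, "ty": 0, "tz": 0, "turn": -16, "jaw": 1}, {"tx": 0, "ty": 0, "tz": 0, "turn": -24, "jaw": 1}, {"tx": 0, "ty": 0, "tz": 0, "turn": -32, "jaw": 1}, {"tx": 0, "ty": 0, "tz": 0, "turn": -40, "jaw": 1}, {"tx": 0, "ty": 0, "tz": 0, "turn": -48, "jaw": 1}, {"tx": 0, "ty": 0, "tz": 0, "turn": -56, "jaw": 1}, {"tx": 0, "ty": 0, "tz": 0, "turn": -64, "jaw": 1}, {"tx": 0, "ty": 0, "tz": 0, "turn": -72, "jaw": 1}, {"tx": 0, "ty": 0, "tz": 0, "turn": -80, "jaw": 1}]}}

```text
clock: 3.75
tcp_pos: [645.5, 179.3, 231.2]
tcp_rot: [[-0.285, -0.959, -0.0], [-0.959, 0.285, -0.0], [0.0, 0.0, -1.0]]
force: [0.1, -0.5, -0.3]
opening: 0.0
```

Call:
{"name": "play_rows", "arguments": {"increments": [{"tx": 0, "ty": 0, "tz": 0, "turn": -7, "jaw": 1}, {"tx": 0, "ty": 0, "tz": 0, "turn": -14, "jaw": 1}, {"tx": 0, "ty": 0, "tz": 0, "turn": -21, "jaw": 1}, {"tx": 0, "ty": 0, "tz": 0, "turn": -26, "jaw": 1}, {"tx": 0, "ty": 0, "tz": 0, "turn": -29, "jaw": 1}, {"tx": 0, "ty": 0, "tz": 0, "turn": -29, "jaw": 1}, {"tx": 0, "ty": 0, "tz": 0, "turn": -29, "jaw": 1}, {"tx": 0, "ty": 0, "tz": 0, "turn": -29, "jaw": 1}, {"tx": 0, "ty": 0, "tz": 0, "turn": -29, "jaw": 1}, {"tx": 0, "ty": 0, "tz": 0, "turn": -29, "jaw": 1}]}}

```text
clock: 4.75
tcp_pos: [645.4, 179.3, 231.2]
tcp_rot: [[0.21, -0.978, -0.0], [-0.978, -0.21, -0.0], [-0.0, 0.0, -1.0]]
force: [-0.8, 0.2, -0.0]
opening: -0.0
```

```bash
python3 t.py 645 182 -77.6
python3 - <<'E'
from h import *
from bench import bot
f=bot.grab_frame('wrist');cv2.imwrite('pics/w1.png',f['img']);print(f['tool_from_camera'],f['fov_y'],f['dist'])
E
```

```text
clk 4.75 pos [645.4 179.3 231.2] yaw -77.9 q [ 15.5  22.7  31.3  98.6   0.  -86.6] F [-0.8  0.2 -0. ] op -0.0
tx,ty cm [-0.27 -0.01] turn(cw) -0.3
[[-5.63522867e-04 -9.61421683e-01 -2.75078224e-01  6.94583792e+01]
 [ 9.99999829e-01 -5.83920407e-04 -7.73972701e-06  2.83887278e-01]
 [-1.53182647e-04 -2.75078181e-01  9.61421848e-01 -1.41686980e+02]
 [ 0.00000000e+00  0.00000000e+00  0.00000000e+00  1.00000000e+00]] 71.34540996467275 [0.01563473 0.         0.         0.         0.        ]
```

View pics/w1.png

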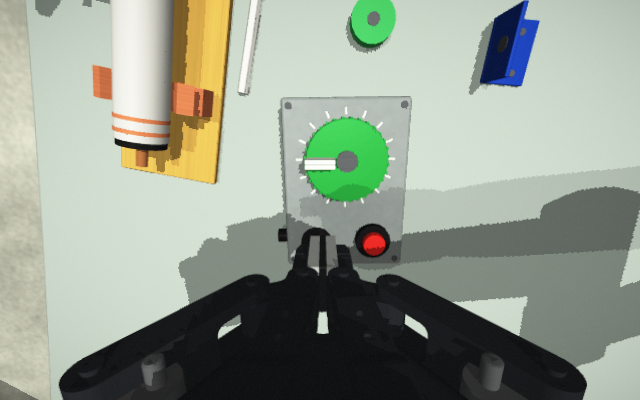

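The wrist view shows the dial at (347,160), the rib pointing left at (320,164), the button at (373,243), and the box corners at (281,97) and (411,97). I'll refine the pose from it.

```bash
cat > w.py <<'E'
from h import *
from bench import bot
def look(name):
    o=bot.get_obs();f=bot.grab_frame('wrist');T=np.eye(4);T[:3,:3]=o['tcp_rot'];T[:3,3]=o['tcp_pos']
    cv2.imwrite(f'pics/{name}.png',f['img']);return o,f,T@f['tool_from_camera']
E
python3 - <<'E'
from w import *
o,f,W=look('w2');im=f['img'].astype(int);b,g,r=im[...,0],im[...,1],im[...,2]
m=((g>r+40)&(g>b+40)).astype(np.uint8);m[:90]=0;n,l,s,c=cv2.connectedComponentsWithStats(m);i=1+np.argmax(s[1:,4])
e=cv2.fitEllipse(cv2.convexHull(np.argwhere(l==i)[:,::-1].astype(np.int32)));print(e)
red=(r>120)&(g<70)&(b<70);red[:200]=0;red[:,:340]=0;red[:,400:]=0;R,_=centroid(red);print(R)
pts=[(0,-35,60),(-35,68,50),(75,-105,40),(-75,-105,40)]
uv=np.array([e[0],R,(281,97),(411,97)])
s=fit(f,W,pts,uv,[614,180,.2]);x,y,a=s.x;print(x,y,np.degrees(a),(proj(f,W,box(x,y,a,pts))-uv).round(1))
print(box(x,y,a,[(0,-35,60),(-35,68,50)]))
E
```

```text
((346.4453125, 158.89288330078125), (84.90384674072266, 87.08104705810547), 35.89044189453125)
[373.75268817 243.52150538]
615.8467393569651 182.73872672392258 12.355432194753003 [[ 0.6  3.1]
 [-1.2 -1. ]
 [-1.2  0.3]
 [ 2.8 -0.6]]
[[623.33588371 148.54936117  60.        ]
 [567.10703621 241.67463544  50.        ]]
```

Call:
{"name": "play_rows", "arguments": {"increments": [{"tx": 0, "ty": 0, "tz": 2, "turn": 0, "jaw": 1}, {"tx": 0, "ty": 0, "tz": 5, "turn": 0, "jaw": 1}, {"tx": 0, "ty": 0, "tz": 8, "turn": 0, "jaw": 1}, {"tx": 0, "ty": 0, "tz": 11, "turn": 0, "jaw": 1}, {"tx": 0, "ty": 0, "tz": 13, "turn": 0, "jaw": 1}, {"tx": 0, "ty": 0, "tz": 14.5, "turn": 0, "jaw": 1}, {"tx": 0, "ty": 0, "tz": 15.5, "turn": 0, "jaw": 1}, {"tx": 0, "ty": 0, "tz": 16.2, "turn": 0, "jaw": 1}, {"tx": 0, "ty": 0, "tz": 16.2, "turn": 0, "jaw": 1}, {"tx": 0, "ty": 0, "tz": 16.2, "turn": 0, "jaw": 1}]}}

```text
clock: 5.85
tcp_pos: [645.8, 179.4, 70.2]
tcp_rot: [[0.21, -0.978, 0.001], [-0.978, -0.21, 0.0], [-0.0, -0.001, -1.0]]
force: [0.1, -0.8, -0.2]
opening: 0.2
```

```bash
python3 t.py 645.4 182 -77.6
python3 - <<'E'
from w import *
o,f,W=look('w3')
# measured dial angle helper test
x0=np.array([622.5,147]);a=np.radians(12.36)
u=np.array([np.cos(a),np.sin(a)])
for z in (60,85):
  print(proj(f,W,[[*(x0+u*k),z] for k in(0,14,46)]).round(0).tolist())
E
```

```text
clk 5.85 pos [645.8 179.4  70.2] yaw -77.9 q [ 15.5  21.3  11.5  80.2  -0.  -86.6] F [ 0.1 -0.8 -0.2] op 0.2
tx,ty cm [-0.26 -0.01] turn(cw) -0.3
[[374.0, 200.0], [349.0, 200.0], [293.0, 200.0]]
[[383.0, 214.0], [354.0, 214.0], [288.0, 214.0]]
```

View pics/w3.png

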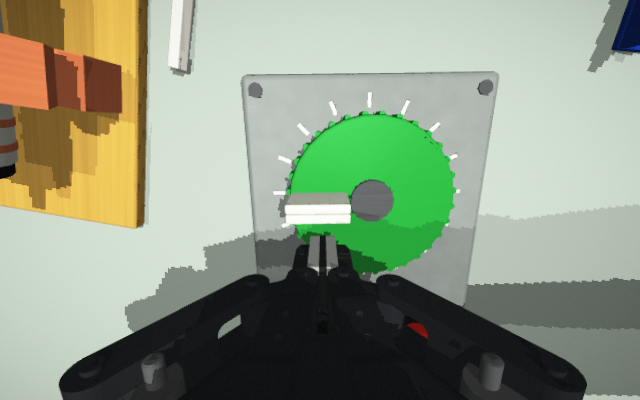

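The hub is at (372,201), within 2 px of the prediction, and the rib spans 285–351. Pose confirmed. Next I'll compute the arc targets.

```bash
cat > arc.py <<'E'
import sys
from w import *
D=np.array([622.5,147.]);A=12.36
def tgt(th,off,r=30.):
    a=np.radians(A-th);u=np.array([np.cos(a),np.sin(a)]);n=np.array([-u[1],u[0]]);return D+r*u+off*n
def table(ths,offs,r=30.):
    o=bot.get_obs();R=o['tcp_rot'];cy=np.degrees(np.arctan2(R[1,0],R[0,0]))
    print('clk',round(o['clock'],2),o['tcp_pos'].round(1),'yaw',cy.round(1),'F',o['force'].round(1))
    for t,off in zip(ths,offs):
        d=np.r_[tgt(t,off,r)-o['tcp_pos'][:2],0];q=R.T@d/10;turn=(cy-(A-t-90)+180)%360-180
        print(t,off,q.round(2)[:2],round(turn,1))
E
python3 -c "
from arc import *
t=[0,0,0,4,8,12,16,20,22,22];table(t,[22,18,16]+[16]*7)"
```

```text
clk 5.9 [645.9 179.5  70.4] yaw -77.9 F [-1.   0.  -0.2]
0 22 [ 0.47 -0.02] -0.2
0 18 [ 0.87 -0.02] -0.2
0 16 [ 1.07 -0.02] -0.2
4 16 [ 1.28 -0.13] 3.8
8 16 [ 1.5  -0.22] 7.8
12 16 [ 1.73 -0.29] 11.8
16 16 [ 1.96 -0.35] 15.8
20 16 [ 2.19 -0.39] 19.8
22 16 [ 2.31 -0.41] 21.8
22 16 [ 2.31 -0.41] 21.8
```

Call:
{"name": "play_rows", "arguments": {"increments": [{"tx": 0.5, "ty": 0, "tz": 0.1, "turn": 0, "jaw": 1}, {"tx": 0.9, "ty": 0, "tz": 0.1, "turn": 0, "jaw": 1}, {"tx": 1.1, "ty": 0, "tz": 0.1, "turn": 0, "jaw": 1}, {"tx": 1.3, "ty": -0.13, "tz": 0.1, "turn": 4, "jaw": 1}, {"tx": 1.5, "ty": -0.22, "tz": 0.1, "turn": 8, "jaw": 1}, {"tx": 1.73, "ty": -0.3, "tz": 0.1, "turn": 12, "jaw": 1}, {"tx": 1.96, "ty": -0.35, "tz": 0.1, "turn": 16, "jaw": 1}, {"tx": 2.2, "ty": -0.4, "tz": 0.1, "turn": 20, "jaw": 1}, {"tx": 2.3, "ty": -0.4, "tz": 0.1, "turn": 22, "jaw": 1}, {"tx": 2.3, "ty": -0.4, "tz": 0.1, "turn": 22, "jaw": 1}]}}

```text
clock: 6.9
tcp_pos: [654.3, 157.7, 68.4]
tcp_rot: [[-0.172, -0.985, 0.0], [-0.985, 0.172, 0.001], [-0.001, -0.0, -1.0]]
force: [0.2, 1.9, 0.2]
opening: -0.4
```

```bash
python3 -c "
from arc import *
t=[24,28,32,36,40,44,44];table(t,[16]*7);look('w4')"
```

```text
clk 6.9 [654.3 157.7  68.4] yaw -99.9 F [0.2 1.9 0.2]
24 16 [ 0.09 -0.1 ] 1.7
28 16 [ 0.31 -0.19] 5.7
32 16 [ 0.53 -0.28] 9.7
36 16 [ 0.76 -0.34] 13.7
40 16 [ 0.99 -0.39] 17.7
44 16 [ 1.23 -0.43] 21.7
44 16 [ 1.23 -0.43] 21.7
```

View pics/w4.png

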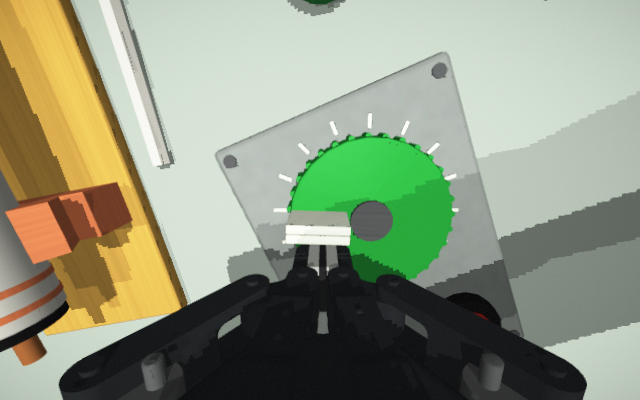

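The rib has followed to about 22° and is parallel to the tool's y axis, with light contact (1.9 N).

Call:
{"name": "play_rows", "arguments": {"increments": [{"tx": 0.1, "ty": -0.1, "tz": 0, "turn": 2, "jaw": 1}, {"tx": 0.2, "ty": -0.15, "tz": 0, "turn": 4, "jaw": 1}, {"tx": 0.3, "ty": -0.2, "tz": 0, "turn": 6, "jaw": 1}, {"tx": 0.43, "ty": -0.24, "tz": 0, "turn": 8, "jaw": 1}, {"tx": 0.55, "ty": -0.28, "tz": 0, "turn": 10, "jaw": 1}, {"tx": 0.76, "ty": -0.34, "tz": 0, "turn": 14, "jaw": 1}, {"tx": 1, "ty": -0.4, "tz": 0, "turn": 18, "jaw": 1}, {"tx": 1.2, "ty": -0.43, "tz": 0, "turn": 21, "jaw": 1}, {"tx": 1.2, "ty": -0.43, "tz": 0, "turn": 21, "jaw": 1}, {"tx": 1.2, "ty": -0.43, "tz": 0, "turn": 21, "jaw": 1}]}}

```text
clock: 7.95
tcp_pos: [656.3, 145.3, 68.3]
tcp_rot: [[-0.511, -0.859, -0.0], [-0.859, 0.511, 0.0], [-0.0, 0.0, -1.0]]
force: [-1.0, 1.9, 0.2]
opening: 0.0
```

```bash
python3 -c "
from arc import *
t=[46,50,54,58,62,66];table(t,[16]*7);look('w5')"
```

```text
clk 7.95 [656.3 145.3  68.3] yaw -120.7 F [-1.   1.9  0.2]
46 16 [ 0.13 -0.08] 2.9
50 16 [ 0.35 -0.18] 6.9
54 16 [ 0.57 -0.25] 10.9
58 16 [ 0.8  -0.32] 14.9
62 16 [ 1.04 -0.36] 18.9
66 16 [ 1.27 -0.39] 22.9
```

View pics/w5.png

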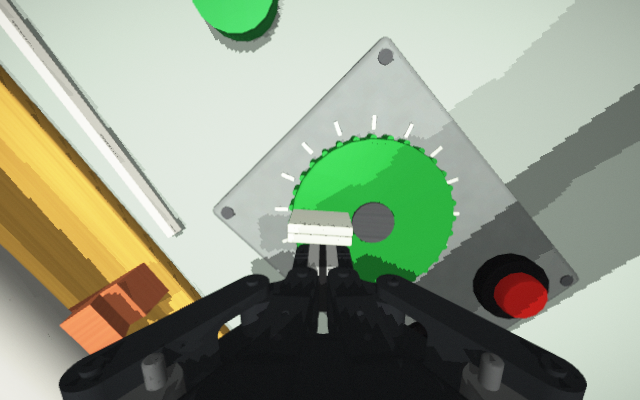

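The dial is near 45°, with the rib tilted about 2° ahead of the tool. Now the third click.

Call:
{"name": "play_rows", "arguments": {"increments": [{"tx": 0.13, "ty": -0.08, "tz": 0, "turn": 3, "jaw": 1}, {"tx": 0.24, "ty": -0.13, "tz": 0, "turn": 5, "jaw": 1}, {"tx": 0.35, "ty": -0.18, "tz": 0, "turn": 7, "jaw": 1}, {"tx": 0.46, "ty": -0.22, "tz": 0, "turn": 9, "jaw": 1}, {"tx": 0.57, "ty": -0.25, "tz": 0, "turn": 11, "jaw": 1}, {"tx": 0.8, "ty": -0.32, "tz": 0, "turn": 15, "jaw": 1}, {"tx": 1.04, "ty": -0.36, "tz": 0, "turn": 19, "jaw": 1}, {"tx": 1.25, "ty": -0.39, "tz": 0, "turn": 22.5, "jaw": 1}, {"tx": 1.25, "ty": -0.39, "tz": 0, "turn": 22.5, "jaw": 1}, {"tx": 1.25, "ty": -0.39, "tz": 0, "turn": 22.5, "jaw": 1}]}}

```text
clock: 9.0
tcp_pos: [653.4, 132.4, 68.3]
tcp_rot: [[-0.801, -0.599, 0.0], [-0.599, 0.801, -0.0], [-0.0, -0.0, -1.0]]
force: [1.1, 2.0, -0.3]
opening: 0.0
```

```bash
python3 -c "
from arc import *
t=[68,72,76,78,80,82,84,86];table(t,[16]*8);look('w6')"
```

```text
clk 9.0 [653.4 132.4  68.3] yaw -143.2 F [ 1.1  2.  -0.3]
68 16 [ 0.13 -0.05] 2.4
72 16 [ 0.35 -0.14] 6.4
76 16 [ 0.57 -0.22] 10.4
78 16 [ 0.69 -0.25] 12.4
80 16 [ 0.8  -0.28] 14.4
82 16 [ 0.92 -0.31] 16.4
84 16 [ 1.03 -0.33] 18.4
86 16 [ 1.15 -0.35] 20.4
```

View pics/w6.png

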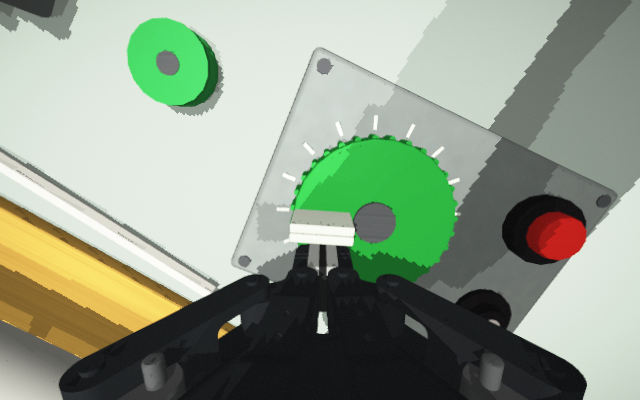

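The dial is at the third click (67.5°). For the last one I'll push slowly to a nominal 81–82°.

Call:
{"name": "play_rows", "arguments": {"increments": [{"tx": 0.13, "ty": -0.05, "tz": 0, "turn": 2.5, "jaw": 1}, {"tx": 0.24, "ty": -0.1, "tz": 0, "turn": 4.5, "jaw": 1}, {"tx": 0.35, "ty": -0.14, "tz": 0, "turn": 6.5, "jaw": 1}, {"tx": 0.46, "ty": -0.18, "tz": 0, "turn": 8.5, "jaw": 1}, {"tx": 0.57, "ty": -0.22, "tz": 0, "turn": 10.5, "jaw": 1}, {"tx": 0.69, "ty": -0.25, "tz": 0, "turn": 12.5, "jaw": 1}, {"tx": 0.77, "ty": -0.27, "tz": 0, "turn": 14, "jaw": 1}, {"tx": 0.84, "ty": -0.29, "tz": 0, "turn": 15, "jaw": 1}, {"tx": 0.88, "ty": -0.3, "tz": 0, "turn": 16, "jaw": 1}, {"tx": 0.88, "ty": -0.3, "tz": 0, "turn": 16, "jaw": 1}]}}

```text
clock: 10.05
tcp_pos: [648.0, 124.6, 68.3]
tcp_rot: [[-0.936, -0.352, -0.0], [-0.352, 0.936, -0.0], [0.0, -0.0, -1.0]]
force: [0.8, 0.6, -0.6]
opening: 0.2
```

```bash
python3 -c "
from arc import *
t=[82,84,86];table(t,[16]*8);look('w7')"
```

```text
clk 10.05 [648.  124.6  68.3] yaw -159.4 F [ 0.8  0.6 -0.6]
82 16 [ 0.01 -0.01] 0.2
84 16 [ 0.11 -0.07] 2.2
86 16 [ 0.22 -0.12] 4.2
```

View pics/w7.png

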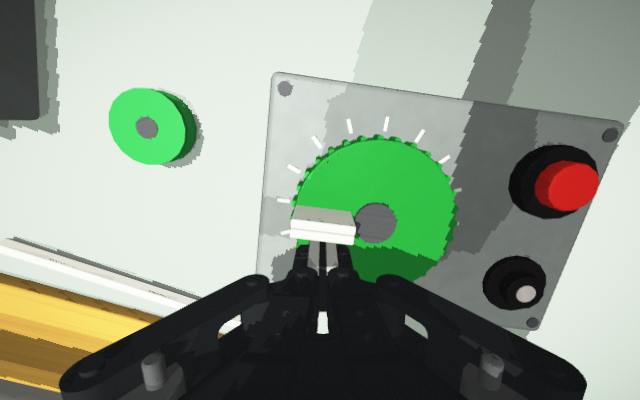

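The force has dropped and the rib sits well ahead of the tool, about parallel to the box edge, so the dial sprang into the fourth click. Now I'll back off and lift.

Call:
{"name": "play_rows", "arguments": {"increments": [{"tx": -0.5, "ty": 0, "tz": 0, "turn": 0, "jaw": 1}, {"tx": -1.2, "ty": 0, "tz": 0, "turn": 0, "jaw": 1}, {"tx": -1.8, "ty": 0, "tz": 0, "turn": 0, "jaw": 1}, {"tx": -2, "ty": 0, "tz": -1, "turn": 0, "jaw": 1}, {"tx": -2, "ty": 0, "tz": -3, "turn": 0, "jaw": 1}, {"tx": -2, "ty": 0, "tz": -5, "turn": 0, "jaw": 1}, {"tx": -2, "ty": 0, "tz": -7, "turn": 0, "jaw": 1}, {"tx": -2, "ty": 0, "tz": -8, "turn": 0, "jaw": 1}, {"tx": -2, "ty": 0, "tz": -8, "turn": 0, "jaw": 1}, {"tx": -2, "ty": 0, "tz": -8, "turn": 0, "jaw": 1}]}}

```text
clock: 11.1
tcp_pos: [666.7, 131.8, 147.7]
tcp_rot: [[-0.936, -0.352, -0.001], [-0.352, 0.936, -0.0], [0.001, 0.0, -1.0]]
force: [-0.8, -0.0, -0.2]
opening: -0.1
```

Run:
```python
from arc import *
o,f,W=look('w8');im=f['img'].copy()
a=np.radians(A-90);u=np.array([np.cos(a),np.sin(a)]);n=np.array([-u[1],u[0]])
P=np.array([[*(D+k*u+j*n),85] for k,j in((14,-5),(46,-5),(46,5),(14,5))])
cv2.polylines(im,[proj(f,W,P).round().astype(np.int32)],True,(0,0,255),1)
cv2.imwrite('pics/w8b.png',im)
print(o['tcp_pos'],proj(f,W,box(615,181,np.radians(A),[(0,-35,60),(-35,68,50)])))
r=bot.regions_of('wrist','green_button_top');print([(q['confidence'],q['rect']) for q in r])
```

```text
[666.66682374 131.76426065 147.68642787] [[357.80901051 164.12477858]
 [485.43368572 138.37536029]]
[(0.59, [472.5, 123.6, 41.0, 32.0])]
```

View pics/w8b.png

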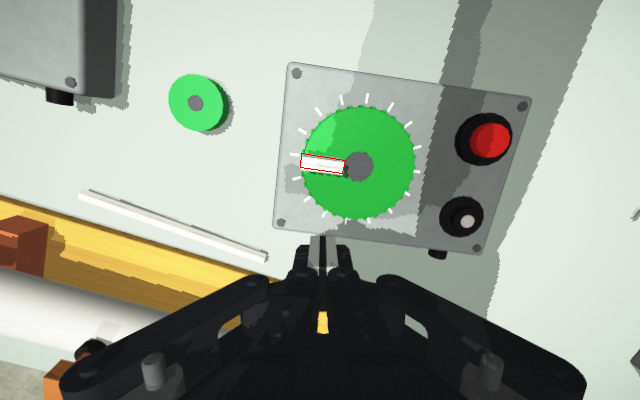

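The predicted rib at 90° lies right on the rib in the picture. Next is the button height and position.

```bash
python3 - <<'E'
from arc import *
o,f,W=look('w9');im=f['img'].astype(int);b,g,r=im[...,0],im[...,1],im[...,2]
red=(r>150)&(g<90)&(b<90);red[:100]=0;red[180:]=0;red[:,:440]=0;red[:,540:]=0
R,s=centroid(red);print(R,s)
for z in(50,55,60,65,70): print(z,proj(f,W,[[566.3,240.1,z]])[0].round(1))
ft=bot.grab_frame('top')
for z in(50,55,60,65,70): print(z,proj(ft,ft['world_from_camera'],[[566.3,240.1,z]])[0].round(1))
E
python3 t.py 566.3 240.1 -159.4
```

```text
[493.08283313 140.93037215] [477 125  33  33 833]
50 [485.9 139.2]
55 [489.3 139.6]
60 [493.  139.9]
65 [496.8 140.3]
70 [500.7 140.7]
50 [232.9 211.7]
55 [232.6 211.6]
60 [232.2 211.4]
65 [231.9 211.3]
70 [231.6 211.2]
clk 11.3 pos [666.3 131.7 147.1] yaw -159.4 q [11.2 22.5 21.6 89.2 -0.  -9.4] F [ 0.4 -0.3 -0.8] op -0.1
tx,ty cm [ 5.54 13.67] turn(cw) 0.0
```

Call:
{"name": "play_rows", "arguments": {"increments": [{"tx": 0.8, "ty": 2, "tz": 0, "turn": 0, "jaw": 1}, {"tx": 2.2, "ty": 5.5, "tz": 0, "turn": 0, "jaw": 1}, {"tx": 3.8, "ty": 9.3, "tz": 0, "turn": 0, "jaw": 1}, {"tx": 5, "ty": 12.3, "tz": 0, "turn": 0, "jaw": 1}, {"tx": 5.5, "ty": 13.7, "tz": 1, "turn": 0, "jaw": 1}, {"tx": 5.5, "ty": 13.7, "tz": 3, "turn": 0, "jaw": 1}, {"tx": 5.5, "ty": 13.7, "tz": 5, "turn": 0, "jaw": 1}, {"tx": 5.5, "ty": 13.7, "tz": 6.5, "turn": 0, "jaw": 1}, {"tx": 5.5, "ty": 13.7, "tz": 7.2, "turn": 0, "jaw": 1}, {"tx": 5.5, "ty": 13.7, "tz": 7.2, "turn": 0, "jaw": 1}]}}

```text
clock: 12.3
tcp_pos: [566.5, 240.2, 75.2]
tcp_rot: [[-0.936, -0.352, -0.002], [-0.352, 0.936, -0.001], [0.002, -0.0, -1.0]]
force: [-0.5, -0.2, 0.2]
opening: -0.2
```

```bash
python3 t.py 566.3 240.1 -159.4; python3 -c "
from w import *
look('w10')"
```

```text
clk 12.3 pos [566.5 240.2  75.2] yaw -159.4 q [23.  13.8  2.8 79.1 -0.   2.4] F [-0.5 -0.2  0.2] op -0.2
tx,ty cm [ 0.03 -0.01] turn(cw) 0.0
```

View pics/w10.png

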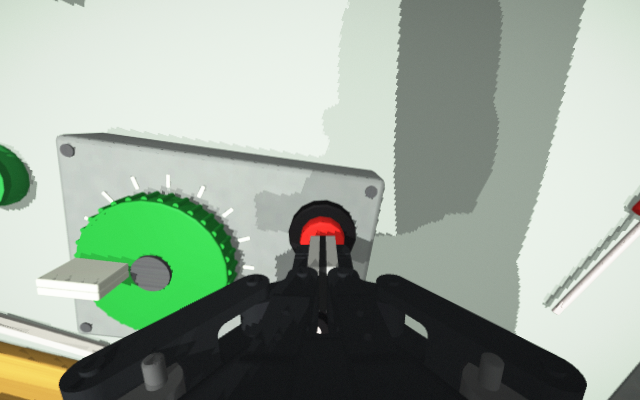

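The fingertip is centred over the red button at (322,232). I'll descend gently.

Call:
{"name": "play_rows", "arguments": {"increments": [{"tx": 0, "ty": 0, "tz": 0.4, "turn": 0, "jaw": 1}, {"tx": 0, "ty": 0, "tz": 0.8, "turn": 0, "jaw": 1}, {"tx": 0, "ty": 0, "tz": 1.1, "turn": 0, "jaw": 1}, {"tx": 0, "ty": 0, "tz": 1.3, "turn": 0, "jaw": 1}, {"tx": 0, "ty": 0, "tz": 1.5, "turn": 0, "jaw": 1}, {"tx": 0, "ty": 0, "tz": 1.7, "turn": 0, "jaw": 1}, {"tx": 0, "ty": 0, "tz": 1.8, "turn": 0, "jaw": 1}, {"tx": 0, "ty": 0, "tz": 1.8, "turn": 0, "jaw": 1}, {"tx": 0, "ty": 0, "tz": 1.8, "turn": 0, "jaw": 1}, {"tx": 0, "ty": 0, "tz": 1.8, "turn": 0, "jaw": 1}]}}

```text
clock: 13.35
tcp_pos: [567.0, 240.6, 58.5]
tcp_rot: [[-0.936, -0.352, 0.0], [-0.352, 0.936, 0.0], [-0.0, -0.0, -1.0]]
force: [-1.6, -0.5, 2.8]
opening: 0.2
```

Call:
{"name": "play_rows", "arguments": {"increments": [{"tx": 0, "ty": 0, "tz": 0.1, "turn": 0, "jaw": 1}, {"tx": 0, "ty": 0, "tz": 0.15, "turn": 0, "jaw": 1}, {"tx": 0, "ty": 0, "tz": 0.2, "turn": 0, "jaw": 1}, {"tx": 0, "ty": 0, "tz": 0.25, "turn": 0, "jaw": 1}, {"tx": 0, "ty": 0, "tz": 0.3, "turn": 0, "jaw": 1}, {"tx": 0, "ty": 0, "tz": 0.3, "turn": 0, "jaw": 1}, {"tx": 0, "ty": 0, "tz": 0.3, "turn": 0, "jaw": 1}, {"tx": 0, "ty": 0, "tz": 0.3, "turn": 0, "jaw": 1}, {"tx": 0, "ty": 0, "tz": 0.3, "turn": 0, "jaw": 1}, {"tx": 0, "ty": 0, "tz": 0.3, "turn": 0, "jaw": 1}]}}

```text
clock: 14.35
tcp_pos: [567.1, 240.6, 56.0]
tcp_rot: [[-0.936, -0.352, 0.001], [-0.352, 0.936, 0.0], [-0.001, 0.0, -1.0]]
force: [-4.2, -0.9, 9.8]
opening: -0.2
```

Call:
{"name": "play_rows", "arguments": {"increments": [{"tx": 0, "ty": 0, "tz": 0.05, "turn": 0, "jaw": 1}, {"tx": 0, "ty": 0, "tz": 0.1, "turn": 0, "jaw": 1}, {"tx": 0, "ty": 0, "tz": 0.1, "turn": 0, "jaw": 1}, {"tx": 0, "ty": 0, "tz": 0.1, "turn": 0, "jaw": 1}, {"tx": 0, "ty": 0, "tz": 0.1, "turn": 0, "jaw": 1}, {"tx": 0, "ty": 0, "tz": 0.1, "turn": 0, "jaw": 1}, {"tx": 0, "ty": 0, "tz": 0.1, "turn": 0, "jaw": 1}, {"tx": 0, "ty": 0, "tz": 0.1, "turn": 0, "jaw": 1}, {"tx": 0, "ty": 0, "tz": 0.1, "turn": 0, "jaw": 1}, {"tx": 0, "ty": 0, "tz": 0.1, "turn": 0, "jaw": 1}]}}

```text
clock: 15.35
tcp_pos: [567.1, 240.7, 55.9]
tcp_rot: [[-0.936, -0.352, 0.001], [-0.352, 0.936, 0.0], [-0.001, 0.0, -1.0]]
force: [-5.2, -2.4, 14.7]
opening: 0.0
```

At 14.7 N z no longer changes. The spring reading (2.8 N at 58.5 mm) puts full travel at about 55.9 mm, which matches, so the button is fully down. Releasing.

Call:
{"name": "play_rows", "arguments": {"increments": [{"tx": 0, "ty": 0, "tz": -0.5, "turn": 0, "jaw": 1}, {"tx": 0, "ty": 0, "tz": -1.5, "turn": 0, "jaw": 1}, {"tx": 0, "ty": 0, "tz": -3, "turn": 0, "jaw": 1}, {"tx": 0, "ty": 0, "tz": -5, "turn": 0, "jaw": 1}, {"tx": -1, "ty": 0, "tz": -8, "turn": 0, "jaw": 1}, {"tx": -2, "ty": 0, "tz": -11, "turn": 0, "jaw": 1}, {"tx": -3, "ty": 0, "tz": -13, "turn": 0, "jaw": 1}, {"tx": -4, "ty": 0, "tz": -14, "turn": 0, "jaw": 1}, {"tx": -4, "ty": 0, "tz": -14, "turn": 0, "jaw": 1}, {"tx": -4, "ty": 0, "tz": -14, "turn": 0, "jaw": 1}]}}

```text
clock: 16.35
tcp_pos: [604.3, 254.7, 194.0]
tcp_rot: [[-0.936, -0.352, -0.0], [-0.352, 0.936, -0.0], [0.001, 0.0, -1.0]]
force: [-0.9, -0.4, 0.5]
opening: 0.1
```

Run:
```python
from arc import *
o,f,W=look('w11');im=f['img'].copy()
a=np.radians(A-90);u=np.array([np.cos(a),np.sin(a)]);n=np.array([-u[1],u[0]])
P=np.array([[*(D+k*u+j*n),85] for k,j in((14,-5),(46,-5),(46,5),(14,5))])
cv2.polylines(im,[proj(f,W,P).round().astype(np.int32)],True,(0,0,255),1)
cv2.imwrite('pics/w11b.png',im);print(o['clock'],o['tcp_pos'],o['force'])
for z in(56,62):print(proj(f,W,[[566.3,240.1,z]]))
f=bot.grab_frame('top');cv2.imwrite('pics/top2.png',f['img'])
```

```text
16.35 [604.30364186 254.65347204 193.98162811] [-0.88843579 -0.39367043  0.5352737 ]
[[321.70297382 152.02084441]]
[[321.69101268 152.67214285]]
```

View pics/w11b.png

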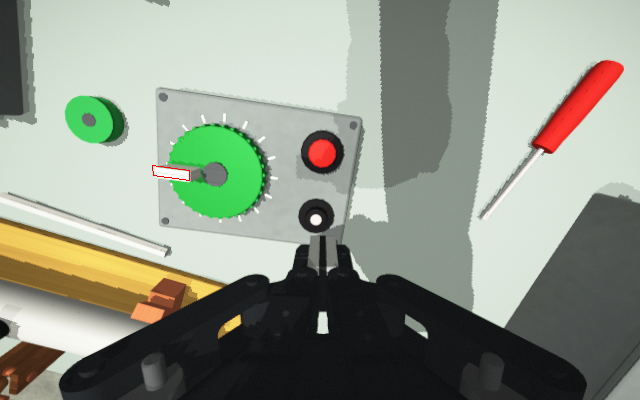

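View pics/top2.png

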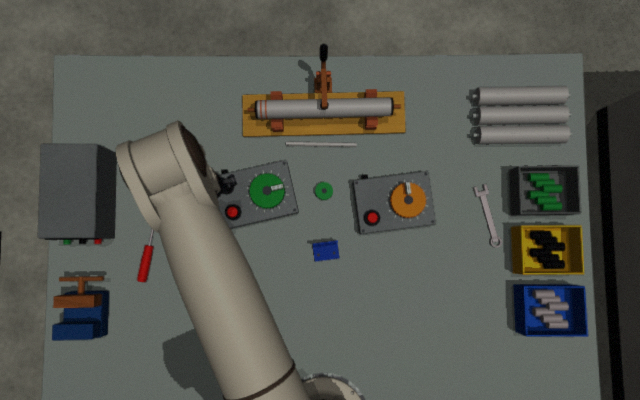

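The rib lies on its 90° prediction (152–190,172), the button at (322,152) is up, and the top view shows the amber dial and the visible loose parts unchanged. Handing in.

```bash
python3 -c "
from bench import bot
print(bot.hand_in())"
```

```text
the job is handed in; nothing more can be done
None
```

I turned the green dial four clicks clockwise, then pressed its red button fully down and let it go. The job was handed in with about 16.5 s on the clock, and the interface reports no verdict.

- **Dial:** I pushed one side of the rib with the closed fingertips, one click at a time. Contact readings between pushes were about 2 N. The last push stopped near 82° and the dial sprang on by itself. The predicted rib outline at 90° lay on the rib in the pictures, both before and after the button press.
- **Button:** pressed until the height stopped changing at 55.9 mm, with 14.7 N on the tool. That is above the 5 N spring force, so I took it as fully down. Afterwards it looked released, but I did not measure its travel.
- **Surroundings:** in the last pictures the amber dial looked as found. The bracket, pulley, flange, axle, spanner and driver looked unmoved by eye. The arm ended about 190 mm above the bench, touching nothing.
- **Disagreement:** the top and wrist cameras placed the green box about 2–3 mm apart. I used a value in between, and it matched the hub in the close-up view to within 2 pixels.

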